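# Refit the hatch cover of a gearbox

## Task

Close the open hatch on top of the gearbox with the larger of the two metal cover plates: carry it by its handle, tilt it so that its plain edge goes under the gearbox's overhanging lip, then lower the other edge, the turned-up one, behind the stop tab until the plate lies flat, square and centred on its seat, and let go. Leave the smaller plate where it lies.

Things in the scene. Friction and masses are not known exactly. Their poses are not given: they have to be found in the camera images.
- housing: Fixed grey open-topped gearbox, 156 (x) x 134 x 87 mm. Origin: centre of underside; z up; x from lip to stop tab (away from robot, yaw within 0.3 rad). In its frame, mm: seat for the plate: top of the side flanges, z 60, |y| 34-67. Wall inner face x -70; lip full width, 3 thick, from wall to x -36, underside z 84. Stop tab x 70 to 78, |y| under 30, top z 80. Sides open above the seat.
- cover_grip (a point): Centre of the handle bar of the larger loose plate (120 x 110 x 5 mm, 0.2-0.45 kg), lying flat on the bench. Bar 12 (x) x 60 (y) x 20 mm high on two posts. Point is 40 mm above the underside, 15 mm to +x of the plate's middle. Axes: z up out of plate; x from plain edge to the edge turned up to 17 mm. At the start x is within 0.5 rad of straight away from the robot (world x).
- cover_edge (a point): Middle of the larger plate's plain edge, half-way up its 5 mm thickness: 75 mm to -x of the handle point and 37.5 mm below it in the plate's frame. Same axes as cover_grip. This edge goes under the lip, with wall-to-tab room of 140 mm for the 120 mm plate.
- small_grip (a point): Centre of the handle bar of the smaller plate, 82 (x) x 78 (y) x 5 mm, not wanted; same handle and turned-up edge, point 40 mm above its underside and 10 mm to +x of its middle. Either plate may lie at either of the two places.
Mind the look-alikes: they are no part of the job. Of the things shaped like the housing, the grey one is meant. Leave any blue look-alike of the part that bears cover_grip alone.

How it is judged (in metres and radians):
On the way:
1. the larger plate's plain edge is under the lip while the plate is tilted (x of cover_edge in the frame of housing below -0.04 m and z of cover_edge in the frame of housing between 0.055 and 0.084 m and y of cover_edge in the frame of housing between -0.03 and 0.03 m and angle between cover_grip's own z axis and vertical above 0.07 rad), for 0.1 s.
At the end, for the whole second after the job is handed in: The larger plate lies at rest and flat (within 0.06 rad) on the gearbox's seat (within 5 mm in height), its plain edge at least 8 mm under the lip, its handle within 20 mm of the gearbox's middle line, turned no more than 0.2 rad from it; the smaller plate is within 30 mm of where it lay (x of cover_edge in the frame of housing below -0.044 m and z of cover_edge in the frame of housing between 0.057 and 0.068 m and z of cover_grip in the frame of housing between 0.095 and 0.105 m and y of cover_grip in the frame of housing between -0.02 and 0.02 m and angle between the x axis of cover_grip and the x axis of housing, either way round below 0.2 rad and angle between cover_grip's own z axis and vertical below 0.06 rad and linear speed of cover below 0.02 m/s and distance of small_grip from where it was at the start of the episode below 0.03 m); the robot touches nothing.
It fails at once if the smaller plate is moved more than 30 mm (distance of small_grip from where it was at the start of the episode above 0.03 m).
It also fails if it takes over 48 s, if anything falls off the work surface, if the arm or the gripper's body presses on something with over 40 N, if the wrist force passes 120 N, or if a joint passes its speed limit or range.

## Robot

A 6-joint arm with a two-finger parallel gripper is mounted at the origin on the work surface. World frame = base frame: x ahead of the robot, y to its left, z up, the work surface at z = 0. Lengths are in mm, angles in degrees, forces in N, time in s.
With the tool pointing down it reaches from about 350 to 850 mm from the base axis. Payload 8.1 kg.
Tool frame: the origin (TCP) lies midway between the tips of the shut fingers; the grasp point (between the pads) lies 19 mm behind it; z points along the fingers, y is the line along which they close (so a half turn about z gives the same grasp; the last joint's range is limited). The gripper opens to 85 mm and grips with 20 to 120 N. Pads are 22 mm wide; open, the fingers measure 114 mm over their backs; the gripper's body (76 mm by 85 mm) begins 54 mm behind the grasp point. The pads swing forward as they close: fully open they stand 13 mm farther back than shut.
Start: joints at [-68.262, 7.471, 85.268, -0, 87.261, -4.893], TCP at [268.966, -536.342, 199.992] pointing down, gripper open.
Joint ranges: [-169.43, 169.43], [-51.17, 129.36], [1.28, 143.12], [-76.62, 256.62], [0, 156.53], [-152.29, 152.29]. Speed limits (degrees/s): [136.94, 136.94, 159.86, 180, 180, 180].

## Interface

Orientations are given as [roll, pitch, yaw] about the fixed x, y, z axes, in that order (R = Rz(yaw) Ry(pitch) Rx(roll)).
In Python, from bench import sense, snapshot, camera_params, hand_in, masks_of, pinpoint gives the robot as it stands.
- The arm moves only by the tool step_arm, never from a script. Its argument "targets" is a list of rows, each an object with "angular": the turn, a rotation vector about the tool's x, y, z scaled (see below), a list of three; "dp": the shift along the tool's x, y, z scaled (see below), a list of three; "fingers": the closure, from 0 (fully open) to 1 (shut). A call has exactly 8 rows; each row is the pose to reach, as a shift and turn from the pose commanded when the call began, along the tool's axes at that moment, turning the shorter way round; what a row does not reach only later rows make up. The controller multiplies each number of a shift by 0.2 m and each number of a turn by 180 degrees. A row lasts 1/8 s, in which the tool goes at most 62.5 mm and 10.7 degrees, less where a joint would pass 70% of its speed; a pose out of reach is approached as far as the arm can. A call with a number of a shift or a turn outside -1 to 1 is refused whole. A call with a gripper value outside its range is refused whole. The fingers move at their own pace and stop on an object; "newtons" is the grip in N (left out, the last holds). Time passes only in rows, so rows that repeat a pose let the fingers close, or fill a call up. It gives the time, the measured TCP pose, the force, the opening and the grip force at its end, in the units of the state.
- sense(): the state, without advancing time (a new reading comes with each control period).
- snapshot(name): name is "scene" or "top" or "wrist"; returns the picture (384x512x3 uint8, blue, green, red); there is no depth.
- camera_params(name): a dict with "vfov" (degrees; the focal length in pixels is half the picture's height over the tangent of half this angle, whatever the lens; pixels are square), "cx", "cy" (the principal point, pixels), "R" (3x3) and "t" (3): a world point X has camera coordinates R X + t. Camera axes: x right, y down, z forward; pixel columns grow to the right and rows downward; lengths in mm; the calibration is good to about 2 mm. A picture is of the moment at which its call begins: read the wrist's pose just before it. camera_params takes no time and is no camera call; for the wrist camera it gives the pose at the moment of the call.
- hand_in(): hands the job in; it is judged then, once.
Trained networks look in the newest picture that a camera, given by its name, has taken for a name from the list of things; names that differ only in an ending like _2 or _b are one class to them, and where a whole thing is asked for, a point or a joint stands for the part that bears it (a point fixed in the world has none). Each returns a list of dicts, best first, with "conf" (0 to 1); they miss things now and then, are a little off and sometimes report something else, mostly with a low value. They report only what shows in the picture. A call takes as long as a camera call. They do not tell look-alikes from the thing itself.
- masks_of(camera, label): "pixels" (384x512 bool, what is visible of it) and "at" ([column, row] in pixels, amid what is visible of it).
- pinpoint(camera, label): "at" ([column, row] in pixels: a listed point, or the origin of a listed thing).
The state is a dict: "time": time; "joint_pos": joint angles; "qd": joint speeds; "joint_efforts": joint torques, N m; "tool_pos": TCP position; "tcp_rot": TCP orientation; "ft_force": force on the tool from outside, world axes, zero at the start; "wrist_torque": the same for the moment, N m; "finger_gap": finger opening in mm; "grip_force": force on a finger pad.
Only numpy, scipy, OpenCV 4.12 (cv2) and the standard library are available. Lean on these libraries where they do the work, as an engineer would, in place of code of your own. Each camera call takes 0.05 s, during which the arm holds its last target. There are 200 camera calls.

## Working session

There is one attempt and no reset: what is moved stays moved. The work goes in short steps, Python scripts to look and compute and a tool call to move; the robot and the scene stay as the last step left them, time stands still between calls to the robot, and variables do not carry over. Pictures are saved under pics/ and viewed, at most 10 in all, crops included, and the job is handed in when it is done.

Besides the shell and the picture viewer there is one more tool, called after ">>>" as a command line: name --argument value ..., lists and objects as JSON in quotes. step_arm: Moves the arm, as the interface text tells. Its arguments: {"type":"object","properties":{"targets":{"type":"array","items":{"type":"object","properties":{"angular":{"type":"array","items":{"type":"number","minimum":-1,"maximum":1}},"dp":{"type":"array","items":{"type":"number","minimum":-1,"maximum":1}},"fingers":{"type":"number"}}}},"newtons":{"type":"number"}},"required":["targets"]}

```bash
mkdir -p pics; cat > h.py <<'E'
import numpy as np, cv2
from bench import *
from scipy.spatial.transform import Rotation as Ro
def cam(n):
    c=camera_params(n); f=192/np.tan(np.radians(c['vfov'])/2)
    return f,c['cx'],c['cy'],np.array(c['R']),np.array(c['t'])
def onz(n,px,z):
    f,cx,cy,R,t=cam(n); d=R.T@np.array([(px[0]-cx)/f,(px[1]-cy)/f,1]); C=-R.T@t
    return C+d*(z-C[2])/d[2]
def proj(n,X):
    f,cx,cy,R,t=cam(n); p=np.atleast_2d(X)@R.T+t
    return np.c_[f*p[:,0]/p[:,2]+cx,f*p[:,1]/p[:,2]+cy]
E
python3 - <<'E'
from h import *
s=sense(); print(s)
a=[]
for n in ['top','scene']:
    im=snapshot(n); cv2.imwrite(f'pics/{n}0.png',im)
    for l in ['housing','cover_grip','cover_edge','small_grip']:
        for d in pinpoint(n,l): print(n,l,np.round(d['at'],1),round(d['conf'],2), np.round(onz(n,d['at'],{'housing':0,'cover_grip':40,'cover_edge':2.5,'small_grip':40}[l]),0))
    f,cx,cy,R,t=cam(n); print(n,f,-R.T@t,R.round(2).tolist())
E
```

```text
{'time': 0.0, 'joint_pos': array([-6.82609432e+01,  7.51454933e+00,  8.53287342e+01, -9.80926947e-04,
        8.72619571e+01, -4.89323139e+00]), 'qd': array([ 0.01369668,  0.00877679, -0.03409832, -0.03452934,  0.03358095,
       -0.02253073]), 'joint_efforts': array([-2.73821410e-03, -5.69399822e+01, -5.00557530e+01, -8.07604338e-04,
        1.48980855e-02, -3.53140672e-05]), 'tool_pos': array([ 268.74544618, -535.77166588,  198.95553708]), 'tcp_rot': array([-1.79895059e+02, -8.00079231e-03,  2.66323286e+01]), 'ft_force': array([-1.04996225, -0.55965394, -0.05532936]), 'wrist_torque': array([0.02737593, 0.00082739, 0.02770941]), 'grip_force': 0.0, 'finger_gap': 85.31100328644709}
top housing [109.8 239.1] 0.89 [312. 546.   0.]
top housing [243.2 163.4] 0.66 [527. 147.   0.]
top housing [197.3 242.5] 0.63 [295. 289.   0.]
top cover_grip [402.9 240.9] 0.78 [ 287. -308.   40.]
top cover_grip [394.7 162.8] 0.7 [ 513. -293.   40.]
top cover_edge [397.7 190.1] 0.77 [ 435. -313.    2.]
top cover_edge [382.5 223.3] 0.6 [ 337. -264.    2.]
top small_grip [329.1 169.5] 0.64 [ 498. -102.   40.]
top 362.7089552221458 [ 391.49036571  111.73312564 1082.0709071 ] [[-0.03, -1.0, 0.01], [-1.0, 0.02, -0.04], [0.04, -0.01, -1.0]]
scene housing [385.5 193.5] 0.7 [313. 550.  -0.]
scene housing [258.9 231. ] 0.65 [531. 155.   0.]
scene housing [312.7 177.9] 0.62 [298. 301.   0.]
scene cover_grip [140.  140.6] 0.7 [ 285. -317.   40.]
scene cover_grip [123.2 192.6] 0.6 [ 498. -302.   40.]
scene cover_edge [132.1 182.7] 0.95 [ 436. -303.    2.]
scene cover_edge [150.8 164.6] 0.63 [ 353. -264.    2.]
scene small_grip [181.8 207. ] 0.93 [ 513. -100.   40.]
scene 414.3711759208659 [1088.05659343  242.7831062  1208.88618453] [[-0.19, 0.98, 0.0], [0.84, 0.16, -0.51], [-0.5, -0.09, -0.86]]
```

```bash
python3 -c "
import cv2
a=cv2.imread('pics/top0.png');cv2.imwrite('pics/top0b.png',cv2.resize(a[110:300,60:460],(800,380),interpolation=cv2.INTER_CUBIC))"
```

```text
(no output)
```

View pics/top0b.png

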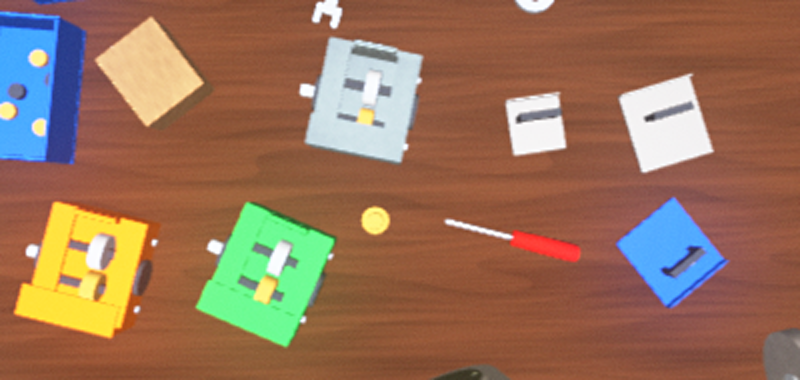

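View pics/scene0.png

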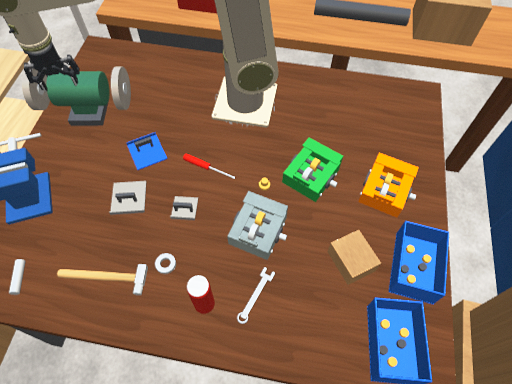

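The top crop shows the grey housing near full-image px (242,160) with its lip on the robot side. The small white plate is near (327,171), the large one near (392,171), and the blue look-alike plate near (395,235). The scene view agrees with this. I'll measure roughly from the top masks, then move the wrist camera over the plate.

```bash
python3 - <<'E'
from h import *
for l,z in [('cover_grip',5),('housing',87),('small_grip',5)]:
    for d in masks_of('scene',l)[:0]: pass
im=snapshot('top')
for l,z in [('cover_grip',5),('housing',87),('small_grip',5)]:
    for d in masks_of('top',l):
        m=d['pixels'].astype(np.uint8); r=np.argwhere(m)[:,::-1].astype(np.float32)
        b=cv2.boxPoints(cv2.minAreaRect(r)); w=np.array([onz('top',p,z)[:2] for p in b])
        print(l,round(d['conf'],2),np.round(d['at']),len(r),w.mean(0).round(),[round(np.linalg.norm(w[i]-w[i-1])) for i in (1,2)],[round(float(np.degrees(np.arctan2(*(w[i]-w[i-1])[::-1]))),1) for i in (1,2)])
f,cx,cy,R,t=cam('wrist'); s=sense(); T=Ro.from_euler('xyz',s['tcp_rot'],degrees=True).as_matrix()
print(f,'camera in tool',T.T@(-R.T@t-s['tool_pos']),(R@T).round(3))
E
```

```text
cover_grip 0.76 [394. 236.] 1595 [ 299. -299.] [113, 128] [-53.3, -143.1]
cover_grip 0.62 [394. 168.] 1512 [ 491. -296.] [115, 123] [-74.4, -165.2]
housing 0.79 [194. 247.] 3054 [296. 293.] [164, 162] [-24.4, -114.8]
housing 0.71 [237. 163.] 2897 [529. 158.] [161, 164] [-11.6, -101.9]
housing 0.28 [391. 170.] 1460 [ 485. -265.] [104, 110] [-73.0, -163.8]
small_grip 0.78 [326. 173.] 750 [ 496. -103.] [81, 86] [-83.7, -174.3]
277.48886207775143 camera in tool [  83.9065294     0.92072232 -173.52815549] [[ 0.001  1.     0.001]
 [-0.948  0.001 -0.318]
 [-0.318 -0.001  0.948]]
```

>>> step_arm --targets '[{"dp": [0.15,-0.08,0],"fingers": 0.3},{"dp": [0.4,-0.22,0],"fingers": 0.3},{"dp": [0.7,-0.38,0],"fingers": 0.3},{"dp": [0.9,-0.5,0],"fingers": 0.3},{"dp": [1,-0.55,0],"fingers": 0.3},{"dp": [1,-0.55,0],"fingers": 0.3},{"dp": [1,-0.55,0],"fingers": 0.3},{"dp": [1,-0.55,0],"fingers": 0.3}]' --newtons 70

```text
validation failed for argument at $.ta...
```

>>> step_arm --targets '[{"dp": [0.1,0,0],"angular": [0,0,-0.055],"fingers": 0.3},{"dp": [0.25,0,0],"angular": [0,0,-0.11],"fingers": 0.3},{"dp": [0.4,0,0],"angular": [0,0,-0.17],"fingers": 0.3},{"dp": [0.5,0,0],"angular": [0,0,-0.23],"fingers": 0.3},{"dp": [0.57,0,0],"angular": [0,0,-0.29],"fingers": 0.3},{"dp": [0.597,0,0],"angular": [0,0,-0.345],"fingers": 0.3},{"dp": [0.597,0,0],"angular": [0,0,-0.4],"fingers": 0.3},{"dp": [0.597,0,0],"angular": [0,0,-0.436],"fingers": 0.3}]'

```text
time: 1.85
tool_pos: [375.9, -482.7, 200.0]
tcp_rot: [-180.0, -0.0, 105.4]
ft_force: [-0.2, -0.5, 0.5]
finger_gap: 60.0
grip_force: 0.0
```

```bash
python3 - <<'E'
from h import *
s=sense(); print(s['time'],s['tool_pos'],s['tcp_rot'],s['finger_gap'],s['ft_force'])
im=snapshot('wrist'); cv2.imwrite('pics/w1.png',im)
for l,z in [('cover_grip',40),('cover_edge',2.5),('small_grip',40),('housing',0)]:
    for d in pinpoint('wrist',l): print(l,np.round(d['at'],1),round(d['conf'],2),onz('wrist',d['at'],z).round(1))
for d in masks_of('wrist','cover_grip'): 
    m=d['pixels'].astype(np.uint8); r=np.argwhere(m)[:,::-1].astype(np.float32)
    print(d['conf'],d['at'],len(r))
E
```

```text
1.85 [ 375.86436911 -482.73349961  199.96992568] [-1.79998878e+02 -4.35355879e-04  1.05393845e+02] 59.975553495702314 [-0.19299702 -0.48726754  0.47303033]
cover_grip [422.2  31.3] 0.93 [ 509.8 -291.5   40. ]
cover_edge [341.8  40.8] 0.72 [ 439.6 -313.5    2.5]
0.73 [236.6, 19.5] 4531
0.65 [394.8, 44.2] 9812
```

View pics/w1.png

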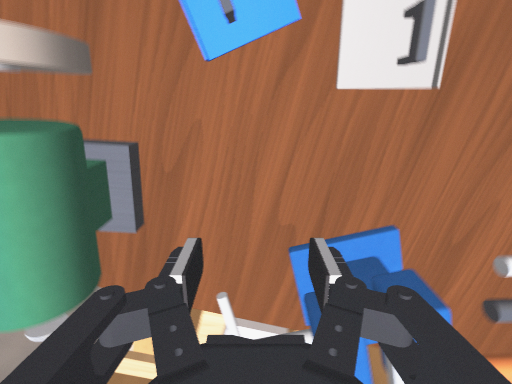

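Wrist view: the large plate is top right, with its handle near (415,35) and its plain edge near (342,40). The blue plate is top centre and the vise lower right. The first call was rejected, probably because its rows had no "angular". Next I move above the handle.

>>> step_arm --targets '[{"dp": [0.1,0.12,0],"angular": [0,0,0],"fingers": 0.3},{"dp": [0.25,0.3,0],"angular": [0,0,0],"fingers": 0.3},{"dp": [0.42,0.52,0],"angular": [0,0,0],"fingers": 0.3},{"dp": [0.6,0.72,0],"angular": [0,0,0],"fingers": 0.3},{"dp": [0.7,0.85,0],"angular": [0,0,0],"fingers": 0.3},{"dp": [0.74,0.89,0],"angular": [0,0,0],"fingers": 0.3},{"dp": [0.74,0.89,0],"angular": [0,0,0],"fingers": 0.3},{"dp": [0.74,0.89,0],"angular": [0,0,0],"fingers": 0.3}]' --newtons 70

```text
time: 3.15
tool_pos: [508.3, -294.7, 200.0]
tcp_rot: [-180.0, 0.0, 105.0]
ft_force: [-1.6, -0.3, -0.2]
finger_gap: 60.0
grip_force: 0.0
```

```bash
python3 - <<'E'
from h import *
s=sense(); print(s['time'],s['tool_pos'],s['tcp_rot'],s['finger_gap'],s['ft_force'])
im=snapshot('wrist'); cv2.imwrite('pics/w2.png',im)
for l,z in [('cover_grip',40),('cover_edge',2.5),('small_grip',40),('housing',0)]:
    for d in pinpoint('wrist',l): print(l,np.round(d['at'],1),round(d['conf'],2),onz('wrist',d['at'],z).round(1))
for d in masks_of('wrist','cover_grip'): 
    m=d['pixels'].astype(np.uint8); r=np.argwhere(m)[:,::-1].astype(np.float32)
    w=np.array([onz('wrist',p,5)[:2] for p in r],np.float32); q=cv2.minAreaRect(w); print(d['conf'],q)
E
```

```text
3.15 [ 508.26955465 -294.69031034  199.98909946] [-1.79978739e+02  1.78734317e-02  1.05021345e+02] 59.95895610968686 [-1.55679788 -0.25963896 -0.18094751]
cover_grip [ 76.  128.3] 0.88 [ 294.1 -302.2   40. ]
cover_grip [255.8 165.2] 0.72 [ 510.1 -290.1   40. ]
cover_edge [201.4 162.2] 0.69 [ 439.9 -313.6    2.5]
cover_edge [142.7 104.9] 0.64 [ 352.6 -260.     2.5]Traceback (most recent call last):
  File "<stdin>", line 8, in <module>
  File "h.py", line 8, in onz
    f,cx,cy,R,t=cam(n); d=R.T@np.array([(px[0]-cx)/f,(px[1]-cy)/f,1]); C=-R.T@t
                ~~~^^^
  File "h.py", line 5, in cam
    c=camera_params(n); f=192/np.tan(np.radians(c['vfov'])/2)
ValueError: time passes only in moves, steps and waits
```

View pics/w2.png

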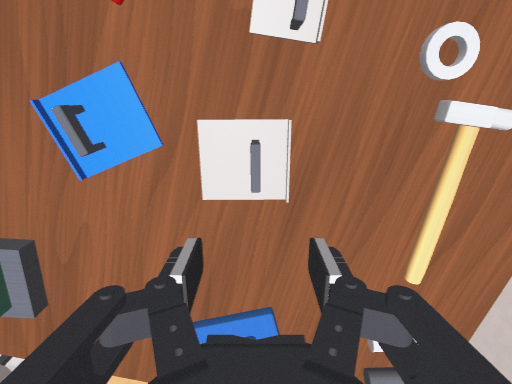

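The picture shows the plate square to the tool, with the handle bar vertical at column 255 and rows 141–192, so the plate yaw is about 15°. The small plate is at the top, around (290,15). Next I descend, grip and lift.

>>> step_arm --targets '[{"dp": [0.02,0.008,0.15],"angular": [0,0,0],"fingers": 0.5},{"dp": [0.02,0.008,0.35],"angular": [0,0,0],"fingers": 0.5},{"dp": [0.02,0.008,0.55],"angular": [0,0,0],"fingers": 0.5},{"dp": [0.02,0.008,0.72],"angular": [0,0,0],"fingers": 0.5},{"dp": [0.02,0.008,0.83],"angular": [0,0,0],"fingers": 0.5},{"dp": [0.02,0.008,0.89],"angular": [0,0,0],"fingers": 0.5},{"dp": [0.02,0.008,0.895],"angular": [0,0,0],"fingers": 0.5},{"dp": [0.02,0.008,0.895],"angular": [0,0,0],"fingers": 0.5}]'

```text
time: 4.45
tool_pos: [510.2, -289.8, 22.2]
tcp_rot: [179.9, 0.1, 105.1]
ft_force: [-0.3, 0.4, 0.4]
finger_gap: 42.8
grip_force: 0.0
```

>>> step_arm --targets '[{"dp": [0,0,0],"angular": [0,0,0],"fingers": 1},{"dp": [0,0,0],"angular": [0,0,0],"fingers": 1},{"dp": [0,0,0],"angular": [0,0,0],"fingers": 1},{"dp": [0,0,0],"angular": [0,0,0],"fingers": 1},{"dp": [0,0,0],"angular": [0,0,0],"fingers": 1},{"dp": [0,0,0],"angular": [0,0,0],"fingers": 1},{"dp": [0,0,0],"angular": [0,0,0],"fingers": 1},{"dp": [0,0,0],"angular": [0,0,0],"fingers": 1}]' --newtons 70

```text
time: 5.45
tool_pos: [509.4, -289.2, 21.0]
tcp_rot: [-180.0, -0.0, 105.1]
ft_force: [-0.3, 0.0, 0.3]
finger_gap: -0.3
grip_force: 0.0
```

```bash
python3 - <<'E'
from h import *
im=snapshot('wrist'); cv2.imwrite('pics/w3.png',im)
E
```

```text
(no output)
```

View pics/w3.png

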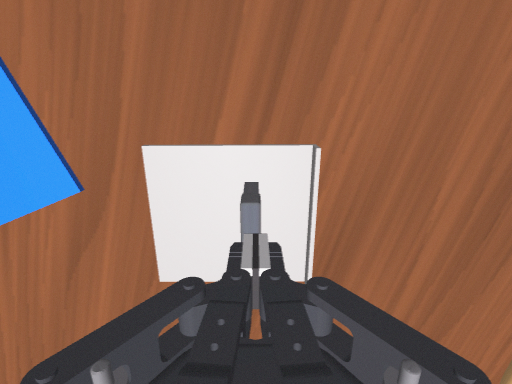

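```bash
python3 - <<'E'
from h import *
s=sense(); print(s['tool_pos'],s['tcp_rot'])
T=Ro.from_euler('xyz',s['tcp_rot'],degrees=True).as_matrix()
print('tcp',proj('wrist',s['tool_pos']),'grasp',proj('wrist',s['tool_pos']-19*T[:,2]))
for n,p,z in [('c far-left',(143,146),5),('far right',(313,145),5),('near left',(159,282),5),('near right',(307,282),5),('bar far',(251,196),50),('bar top far low',(251,182),30),('bar near?',(251,234),50)]:
    w=onz('wrist',p,z); print(n,w.round(1),(T.T@(w-s['tool_pos'])).round(1))
f,cx,cy,R,t=cam('wrist'); print(cx,cy)
print([ (d['at'],d['conf']) for d in pinpoint('wrist','cover_grip')])
E
```

```text
[ 509.48578987 -289.27138389   21.01172577] [ 1.79998070e+02 -9.14104378e-05  1.05108677e+02]
tcp [[251.97283134 223.8733913 ]] grasp [[251.63797259 236.95983669]]
c far-left [ 424.4 -259.7    5. ] [ 50.7 -74.4  16. ]
far right [ 536.2 -228.7    5. ] [51.5 41.6 16. ]
near left [ 452. -366.    5.] [-59.1 -75.5  16. ]
near right [ 567.5 -334.8    5. ] [-59.   44.1  16. ]
bar far [ 501.4 -259.9   50. ] [ 30.5  -0.1 -29. ]
bar top far low [ 500.6 -257.9   30. ] [32.6 -0.4 -9. ]
bar near? [ 507.4 -282.4   50. ] [  7.2  -0.2 -29. ]
255.23633719375493 191.50159538338346
[([255.9, 244.4], 0.63)]
```

The picture shows the fingers at the bar's middle, with the bar visible in front at (250,182–235), but the gap reads shut with no grip force. I'll lift a little and check whether the plate follows.

>>> step_arm --targets '[{"dp": [0,0,-0.05],"angular": [0,0,0],"fingers": 1},{"dp": [0,0,-0.1],"angular": [0,0,0],"fingers": 1},{"dp": [0,0,-0.15],"angular": [0,0,0],"fingers": 1},{"dp": [0,0,-0.2],"angular": [0,0,0],"fingers": 1},{"dp": [0,0,-0.25],"angular": [0,0,0],"fingers": 1},{"dp": [0,0,-0.25],"angular": [0,0,0],"fingers": 1},{"dp": [0,0,-0.25],"angular": [0,0,0],"fingers": 1},{"dp": [0,0,-0.25],"angular": [0,0,0],"fingers": 1}]' --newtons 70

```text
time: 6.55
tool_pos: [509.1, -289.0, 70.3]
tcp_rot: [-180.0, -0.0, 105.1]
ft_force: [-0.8, 0.3, 0.0]
finger_gap: 0.5
grip_force: 0.0
```

```bash
python3 - <<'E'
from h import *
s=sense(); print({k:np.round(v,2) for k,v in s.items()})
a=snapshot('wrist'); b=snapshot('scene')
for l,z in [('cover_grip',40),('cover_edge',2.5)]:
    for d in pinpoint('scene',l): print(l,np.round(d['at'],1),round(d['conf'],2),onz('scene',d['at'],z).round(1))
c=cv2.resize(b[110:250,70:230],(448,392),interpolation=cv2.INTER_CUBIC)
o=np.zeros((392,960,3),np.uint8);o[:384,:512]=a;o[:,512:]=c
cv2.imwrite('pics/w4.png',cv2.resize(o,(800,327)))
E
```

```text
{'time': np.float64(6.55), 'joint_pos': array([-34.6 ,  10.86,  95.4 ,  -0.  ,  73.79, -49.71]), 'qd': array([-0.  ,  0.02,  0.07,  0.04,  0.02,  0.01]), 'joint_efforts': array([  0.  , -57.01, -47.03,  -0.  ,  -0.  ,   0.  ]), 'tool_pos': array([ 509.05, -288.99,   70.32]), 'tcp_rot': array([-1.7996e+02, -5.0000e-02,  1.0511e+02]), 'ft_force': array([-0.77,  0.3 ,  0.05]), 'wrist_torque': array([0.01, 0.03, 0.01]), 'grip_force': np.float64(0.0), 'finger_gap': np.float64(0.5)}
cover_grip [127.5 194.2] 0.66 [ 501.3 -286.1   40. ]
cover_grip [140.7 139.6] 0.61 [ 280.4 -316.5   40. ]
cover_edge [151.5 165.9] 0.95 [ 357.4 -259.8    2.5]
cover_edge [131.7 183.3] 0.86 [ 438.8 -303.7    2.5]
```

View pics/w4.png

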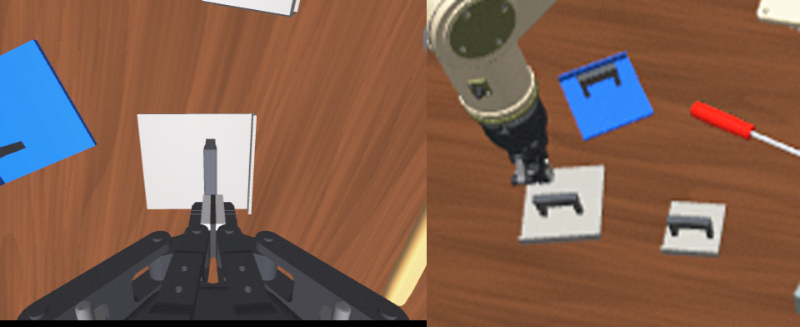

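```bash
python3 - <<'E'
from h import *
s=sense(); T=Ro.from_euler('xyz',s['tcp_rot'],degrees=True).as_matrix()
P=s['tool_pos']; b=snapshot('scene'); t=snapshot('top'); w=cv2.imread('pics/w3.png')
def crop(im,n,c,r,k,pts):
    x,y=int(c[0]-r),int(c[1]-r); o=cv2.resize(im[y:y+2*r,x:x+2*r],(k,k),interpolation=cv2.INTER_CUBIC)
    for p,col in pts:
        q=((p-[x,y]+0.5)*k/(2*r)).astype(int); cv2.circle(o,tuple(int(v) for v in q),3,col,-1)
    return o
m=lambda n:[(proj(n,P)[0],(0,0,255)),(proj(n,P-19*T[:,2])[0],(0,255,0)),(proj(n,[510,-290,40])[0],(255,0,0))]
print(proj('scene',P),proj('top',P))
o=np.hstack([crop(b,'scene',(125,185),35,266,m('scene')),crop(t,'top',(395,165),35,266,m('top')),crop(w,'w',(253,225),50,266,[])])
cv2.imwrite('pics/c5.png',o)
E
```

```text
[[123.2280477  191.34880427]] [[397.54523764 162.86246612]]
```

View pics/c5.png

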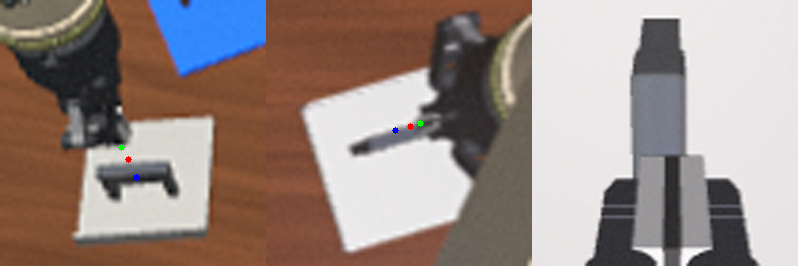

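The marked crops show the real fingertips above the projected TCP (red dot). In the wrist picture, the 60 mm gap spans 110 px where I'd expect about 91. Both put the tips about 28 mm short of the stated TCP, so the fingers closed just over the bar. They also sit about 3 mm to tool +y of it. I'll open, go about 26 mm lower than before and watch the force.

>>> step_arm --targets '[{"dp": [0,0,0],"angular": [0,0,0],"fingers": 0.5},{"dp": [0,-0.012,0],"angular": [0,0,0],"fingers": 0.5},{"dp": [0,-0.012,0],"angular": [0,0,0],"fingers": 0.5},{"dp": [0,-0.012,0.1],"angular": [0,0,0],"fingers": 0.5},{"dp": [0,-0.012,0.2],"angular": [0,0,0],"fingers": 0.5},{"dp": [0,-0.012,0.3],"angular": [0,0,0],"fingers": 0.5},{"dp": [0,-0.012,0.33],"angular": [0,0,0],"fingers": 0.5},{"dp": [0,-0.012,0.35],"angular": [0,0,0],"fingers": 0.5}]' --newtons 40

```text
time: 7.85
tool_pos: [506.9, -289.7, 0.3]
tcp_rot: [-180.0, -0.0, 105.1]
ft_force: [0.4, -0.1, 0.4]
finger_gap: 42.4
grip_force: 0.0
```

```bash
python3 - <<'E'
from h import *
s=sense(); print({k:np.round(v,2) for k,v in s.items()})
a=snapshot('wrist'); cv2.imwrite('pics/w6.png',a[100:330,100:420])
E
```

```text
{'time': np.float64(7.85), 'joint_pos': array([-34.78,  15.57,  97.94,   0.  ,  66.54, -49.89]), 'qd': array([ 0.05,  1.55, -0.06,  0.08, -3.15,  0.06]), 'joint_efforts': array([ 1.000e-02, -5.735e+01, -4.313e+01, -0.000e+00,  1.100e-01,
        0.000e+00]), 'tool_pos': array([ 5.0695e+02, -2.8972e+02,  3.1000e-01]), 'tcp_rot': array([-1.7997e+02, -4.0000e-02,  1.0511e+02]), 'ft_force': array([ 0.37, -0.1 ,  0.38]), 'wrist_torque': array([ 0.05, -0.02,  0.05]), 'grip_force': np.float64(0.0), 'finger_gap': np.float64(42.42)}
```

View pics/w6.png

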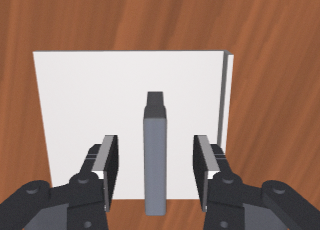

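The bar, at crop column 154, is centred between the open pads at 118 and 193, with no contact. Now 6 mm lower and close.

>>> step_arm --targets '[{"dp": [0,0,0.02],"angular": [0,0,0],"fingers": 0.5},{"dp": [0,0,0.03],"angular": [0,0,0],"fingers": 0.5},{"dp": [0,0,0.03],"angular": [0,0,0],"fingers": 1},{"dp": [0,0,0.03],"angular": [0,0,0],"fingers": 1},{"dp": [0,0,0.03],"angular": [0,0,0],"fingers": 1},{"dp": [0,0,0.03],"angular": [0,0,0],"fingers": 1},{"dp": [0,0,0.03],"angular": [0,0,0],"fingers": 1},{"dp": [0,0,0.03],"angular": [0,0,0],"fingers": 1}]' --newtons 70

```text
time: 8.9
tool_pos: [507.5, -290.1, -4.6]
tcp_rot: [180.0, 0.0, 105.1]
ft_force: [-0.8, 0.6, 5.2]
finger_gap: 10.9
grip_force: 70.4
```

Gripped: gap 10.9 mm at 70 N. I lift, then measure the housing and the held plate.

>>> step_arm --targets '[{"dp": [0,0,-0.04],"angular": [0,0,0],"fingers": 1},{"dp": [0,0,-0.15],"angular": [0,0,0],"fingers": 1},{"dp": [0,0,-0.35],"angular": [0,0,0],"fingers": 1},{"dp": [0,0,-0.55],"angular": [0,0,0],"fingers": 1},{"dp": [0,0,-0.75],"angular": [0,0,0],"fingers": 1},{"dp": [0,0,-0.85],"angular": [0,0,0],"fingers": 1},{"dp": [0,0,-0.9],"angular": [0,0,0],"fingers": 1},{"dp": [0,0,-0.9],"angular": [0,0,0],"fingers": 1}]' --newtons 70

```text
time: 9.9
tool_pos: [506.9, -289.7, 174.3]
tcp_rot: [-180.0, -0.0, 105.1]
ft_force: [-0.4, 0.2, -2.7]
finger_gap: 10.6
grip_force: 69.4
```

```bash
python3 - <<'E'
from h import *
s=sense(); print(s['time'],s['tool_pos'],s['tcp_rot'],s['finger_gap'],s['grip_force'],s['ft_force'],s['wrist_torque'])
T=Ro.from_euler('xyz',s['tcp_rot'],degrees=True).as_matrix()
snapshot('wrist'); 
for l,zz in [('cover_grip',-44.6),('cover_edge',-7)]:
    for d in pinpoint('wrist',l)[:2]:
        w=onz('wrist',d['at'],s['tool_pos'][2]-zz); print(l,d['at'],round(d['conf'],2),(T.T@(w-s['tool_pos'])).round(1))
H={}
for n in ['top','scene']:
    im=snapshot(n); cv2.imwrite(f'pics/{n}7.png',im)
    for d in pinpoint(n,'housing'):
        w=onz(n,d['at'],0); 
        if abs(w[0]-528)<40 and abs(w[1]-152)<40: print(n,d['at'],round(d['conf'],2),w.round(1)); H[n]=np.array(d['at'])
# triangulate-free: average pick; grey mask
    for d in masks_of(n,'housing'):
        w=onz(n,d['at'],40)
        if abs(w[0]-528)<60 and abs(w[1]-152)<60: np.save(f'm_{n}.npy',d['pixels']); print('mask',d['pixels'].sum(),d['conf'])
E
```

```text
9.9 [ 506.93865617 -289.7396325   174.2804565 ] [-1.79971141e+02 -3.68111522e-02  1.05109849e+02] 10.638359037563655 69.41200733184814 [-0.35442253  0.23318821 -2.68000059] [ 0.07433747 -0.01620602 -0.03880972]
cover_grip [63.1, 137.1] 0.92 [ 65.2 -85.9 -44.5]
cover_grip [256.2, 260.8] 0.78 [  0.6   2.3 -44.6]
cover_edge [133.7, 111.5] 0.62 [ 75.  -68.   -6.9]
cover_edge [143.3, 236.3] 0.59 [ -4.6 -72.6  -7. ]
top [241.7, 161.5] 0.97 [532.6 151.5   0. ]
mask 2728 0.97
scene [256.2, 230.4] 0.73 [530.4 146.1   0. ]
mask 2635 0.96
```

```bash
cat > fit.py <<'E'
from h import *
from scipy.optimize import minimize
import sys
C={n:cam(n) for n in('top','scene')}
def pj(n,X):
    f,cx,cy,R,t=C[n]; p=X@R.T+t; return np.c_[f*p[:,0]/p[:,2]+cx,f*p[:,1]/p[:,2]+cy]
B=[(-78,78,-67,67,0,60),(-78,-36,-67,67,0,87),(70,78,-30,30,0,80)]
M={n:cv2.resize(np.load(f'm_{n}.npy').astype(np.uint8)*255,None,fx=4,fy=4,interpolation=cv2.INTER_LINEAR)>127 for n in C}
def sil(n,p):
    m=np.zeros((1536,2048),np.uint8); c,s=np.cos(p[2]),np.sin(p[2])
    for b in B:
        X=np.array([(x,y,z) for x in b[:2] for y in b[2:4] for z in b[4:]],float)
        X=np.c_[p[0]+c*X[:,0]-s*X[:,1],p[1]+s*X[:,0]+c*X[:,1],X[:,2]]
        q=(pj(n,X)*4+1.5); cv2.fillConvexPoly(m,cv2.convexHull((q*16).round().astype(np.int32)),1,shift=4)
    return m>0
def cost(p,ns=('top','scene')): return sum(1-(sil(n,p)&M[n]).sum()/(sil(n,p)|M[n]).sum() for n in ns)
for ns in [('top','scene'),('top',),('scene',)]:
    r=min((minimize(cost,[530,150,y],args=(ns,),method='Nelder-Mead',options=dict(initial_simplex=[[530,150,y],[545,150,y],[530,165,y],[530,150,y+.1]],xatol=.01)) for y in(-.2,-.05,-.3)),key=lambda r:r.fun)
    print(ns,r.x,np.degrees(r.x[2]),r.fun)
    if len(ns)==2: p=r.x
o=[]
for n,c in (('top',(242,160)),('scene',(258,225))):
    im=cv2.resize(cv2.imread(f'pics/{n}7.png'),None,fx=4,fy=4,interpolation=cv2.INTER_CUBIC)
    k,_=cv2.findContours(sil(n,p).astype(np.uint8),0,1); cv2.drawContours(im,k,-1,(0,0,255),1)
    cc,ss=np.cos(p[2]),np.sin(p[2])
    for b in [[(-36,-67,87),(-36,67,87)],[(70,-30,80),(70,30,80)],[(-70,0,60),(70,0,60)]]:
        X=np.array(b,float);X=np.c_[p[0]+cc*X[:,0]-ss*X[:,1],p[1]+ss*X[:,0]+cc*X[:,1],X[:,2]]
        q=(pj(n,X)*4+1.5).astype(int).tolist();cv2.line(im,q[0],q[1],(0,0,255),1)
    x,y=c[0]*4-200,c[1]*4-180; o.append(im[y:y+360,x:x+400])
cv2.imwrite('pics/fit.png',np.hstack(o))
E
python3 fit.py
```

```text
('top', 'scene') [ 5.30604434e+02  1.49898649e+02 -2.24438896e-01] -12.859401490380016 0.13522312456051633
('top',) [ 5.31191958e+02  1.48521124e+02 -2.23024559e-01] -12.778365940543187 0.06132746510180498
('scene',) [ 5.29876595e+02  1.51894981e+02 -2.09442372e-01] -12.000163959322423 0.06446707524998851
```

View pics/fit.png

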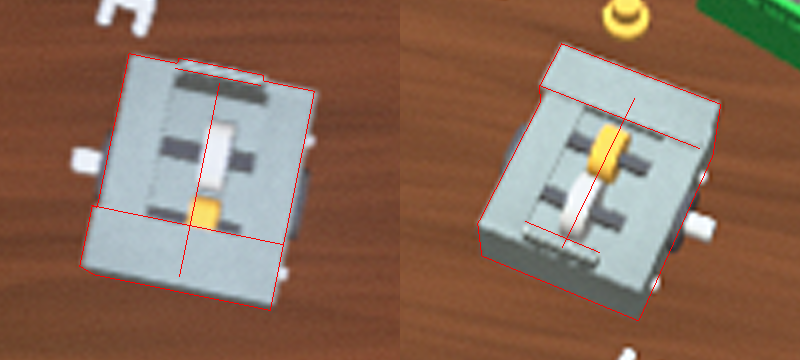

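The model outline fits the grey housing in both views. Its origin is at (530.6, 149.9), yaw about −12.5°, with the lip towards the robot. Now I transport the plate in two hops.

>>> step_arm --targets '[{"dp": [0.06,0.02,-0.02],"angular": [0,0,0],"fingers": 1},{"dp": [0.18,0.06,-0.04],"angular": [0,0,0],"fingers": 1},{"dp": [0.35,0.12,-0.07],"angular": [0,0,0],"fingers": 1},{"dp": [0.54,0.17,-0.1],"angular": [0,0,0],"fingers": 1},{"dp": [0.72,0.22,-0.1],"angular": [0,0,0],"fingers": 1},{"dp": [0.88,0.27,-0.1],"angular": [0,0,0],"fingers": 1},{"dp": [0.97,0.3,-0.1],"angular": [0,0,0],"fingers": 1},{"dp": [1,0.3,-0.1],"angular": [0,0,0],"fingers": 1}]' --newtons 70

```text
time: 11.35
tool_pos: [513.1, -80.1, 195.3]
tcp_rot: [180.0, 0.0, 105.2]
ft_force: [0.6, 0.0, -4.1]
finger_gap: 10.7
grip_force: 69.3
```

>>> step_arm --targets '[{"dp": [0.06,0.02,0],"angular": [0,0,0.02],"fingers": 1},{"dp": [0.18,0.06,0],"angular": [0,0,0.04],"fingers": 1},{"dp": [0.35,0.12,0],"angular": [0,0,0.06],"fingers": 1},{"dp": [0.54,0.17,0],"angular": [0,0,0.08],"fingers": 1},{"dp": [0.72,0.22,0],"angular": [0,0,0.1],"fingers": 1},{"dp": [0.88,0.27,0],"angular": [0,0,0.12],"fingers": 1},{"dp": [0.97,0.3,0],"angular": [0,0,0.14],"fingers": 1},{"dp": [1,0.3,0],"angular": [0,0,0.153],"fingers": 1}]'

```text
time: 12.35
tool_pos: [519.0, 127.9, 194.9]
tcp_rot: [180.0, 0.0, 77.5]
ft_force: [-0.6, 0.8, -3.3]
finger_gap: 10.6
grip_force: 69.3
```

```bash
cat > plan.py <<'E'
from h import *
H=np.array([530.6,149.9,0]); PSI=np.radians(-12.5); G=np.array([0.6,2.3,-44.6])
RH=Ro.from_euler('z',PSI).as_matrix()
def pose(th,ex,ez,ey=0):
    th=np.radians(th); Rp=RH@Ro.from_euler('y',-th).as_matrix()
    Rt=np.c_[Rp[:,1],Rp[:,0],-Rp[:,2]]
    g=H+RH@np.array([ex,ey,ez])+Rp@[75,0,37.5]
    return g-Rt@G,Rt
def cur():
    s=sense(); return np.array(s['tool_pos']),Ro.from_euler('xyz',s['tcp_rot'],degrees=True).as_matrix()
def rel(P0,R0,tgts):
    for t in tgts:
        P,R=pose(*t); print(t,'tcp',P.round(),'dp',(R0.T@(P-P0)/200).round(3),'ang',(Ro.from_matrix(R0.T@R).as_rotvec(degrees=True)/180).round(4))
def where(G=G):
    P,R=cur(); Rp=np.c_[R[:,1],R[:,0],-R[:,2]]; g=P+R@G; e=g-Rp@[75,0,37.5]
    print('grip_h',(RH.T@(g-H)).round(1),'edge_h',(RH.T@(e-H)).round(1),'tilt',np.degrees(np.arcsin(Rp[2,0])).round(2))
E
python3 - <<'E'
from plan import *
s=sense(); print(s['time'],s['tool_pos'],s['tcp_rot'],s['finger_gap'])
P,R=cur(); snapshot('wrist')
for l,zz in [('cover_grip',-44.6),('cover_edge',-7)]:
    for d in pinpoint('wrist',l)[:2]:
        w=onz('wrist',d['at'],P[2]-zz); print(l,d['at'],round(d['conf'],2),(R.T@(w-P)).round(1))
where(); rel(P,R,[(18,-15,140),(18,-15,120)])
E
```

```text
12.35 [518.96976319 127.88163369 194.90871961] [1.79999374e+02 1.57742723e-02 7.75012639e+01] 10.643924762837958
cover_grip [250.3, 266.4] 0.61 [ -3.7  -0.5 -44.6]
cover_edge [143.9, 236.3] 0.74 [ -5.9 -72.2  -7. ]
grip_h [ -4.1 -24.3 239.5] edge_h [-79.1 -24.4 202. ] tilt 0.0
(18, -15, 140) tcp [585. 137. 156.] dp [0.117 0.315 0.196] ang [-0.1     0.0001  0.    ]
(18, -15, 120) tcp [585. 137. 136.] dp [0.117 0.315 0.296] ang [-0.1     0.0001  0.    ]
```

>>> step_arm --targets '[{"dp": [0.02,0.05,0.02],"angular": [-0.02,0,0],"fingers": 1},{"dp": [0.05,0.12,0.06],"angular": [-0.04,0,0],"fingers": 1},{"dp": [0.08,0.2,0.12],"angular": [-0.06,0,0],"fingers": 1},{"dp": [0.11,0.26,0.18],"angular": [-0.08,0,0],"fingers": 1},{"dp": [0.13,0.3,0.24],"angular": [-0.1,0,0],"fingers": 1},{"dp": [0.13,0.315,0.28],"angular": [-0.1,0,0],"fingers": 1},{"dp": [0.13,0.315,0.296],"angular": [-0.1,0,0],"fingers": 1},{"dp": [0.13,0.315,0.296],"angular": [-0.1,0,0],"fingers": 1}]'

```text
time: 13.5
tool_pos: [586.1, 138.8, 136.0]
tcp_rot: [162.0, 0.0, 77.5]
ft_force: [-0.1, -0.4, -4.1]
finger_gap: 10.3
grip_force: 69.4
```

```bash
sed -i 's/G=np.array(\[0.6,2.3/G=np.array([-2,1.8/' plan.py; python3 - <<'E'
from plan import *
P,R=cur(); print(P,sense()['ft_force']); where()
for n in ('top','scene'):
    snapshot(n)
    f,cx,cy,RR,t=cam(n)
    # predicted pixels
    Rp=np.c_[R[:,1],R[:,0],-R[:,2]]; g=P+R@G; e=g-Rp@[75,0,37.5]
    print(n,'pred grip',proj(n,g).round(1),'edge',proj(n,e).round(1))
    for l in('cover_grip','cover_edge'):
        print(l,[(d['at'],round(d['conf'],2)) for d in pinpoint(n,l)])
rel(P,R,[(18,-15,85),(18,-15,68),(18,-38,67),(18,-60,67)])
E
```

```text
[586.12228112 138.84146594 136.01597073] [-0.05847179 -0.42055796 -4.05831512]
grip_h [ 44.6  -0.8 179. ] edge_h [-15.2  -0.8 120.2] tilt 17.96
top pred grip [[243.3 135.8]] edge [[239.7 162.1]]
cover_grip [([245.3, 134.7], 0.88), ([406.2, 238.5], 0.7)]
cover_edge [([381.6, 221.6], 0.71)]
scene pred grip [[251.4 216.6]] edge [[259.5 209.1]]
cover_grip [([248.3, 214.3], 0.87), ([140.3, 141.0], 0.62)]
cover_edge [([260.8, 208.4], 0.92), ([149.4, 164.5], 0.8)]
(18, -15, 85) tcp [586. 140. 101.] dp [ 0.004 -0.053  0.168] ang [-0.0002 -0.      0.0002]
(18, -15, 68) tcp [586. 140.  84.] dp [ 0.004 -0.079  0.248] ang [-0.0002 -0.      0.0002]
(18, -38, 67) tcp [564. 145.  83.] dp [ 0.004 -0.19   0.218] ang [-0.0002 -0.      0.0002]
(18, -60, 67) tcp [543. 149.  83.] dp [ 0.004 -0.295  0.184] ang [-0.0002 -0.      0.0002]
```

Predicted and detected pixels agree to 1–3 px. I descend tilted, then slide under the lip.

>>> step_arm --targets '[{"dp": [0,-0.01,0.04],"angular": [0,0,0],"fingers": 1},{"dp": [0,-0.03,0.1],"angular": [0,0,0],"fingers": 1},{"dp": [0,-0.05,0.16],"angular": [0,0,0],"fingers": 1},{"dp": [0,-0.065,0.2],"angular": [0,0,0],"fingers": 1},{"dp": [0,-0.075,0.23],"angular": [0,0,0],"fingers": 1},{"dp": [0,-0.079,0.248],"angular": [0,0,0],"fingers": 1},{"dp": [0,-0.079,0.248],"angular": [0,0,0],"fingers": 1},{"dp": [0,-0.079,0.248],"angular": [0,0,0],"fingers": 1}]'

```text
time: 14.8
tool_pos: [586.5, 139.4, 84.3]
tcp_rot: [162.0, -0.0, 77.6]
ft_force: [0.3, 1.0, -3.4]
finger_gap: 10.4
grip_force: 69.4
```

```bash
python3 - <<'E'
from plan import *
P,R=cur(); s=sense(); print(P,s['ft_force'],s['wrist_torque'],s['time']); where()
im=snapshot('scene')
print([(d['at'],round(d['conf'],2)) for d in pinpoint('scene','cover_edge')[:1]])
Rp=np.c_[R[:,1],R[:,0],-R[:,2]]; g=P+R@G; print(proj('scene',g-Rp@[75,0,37.5]))
rel(P,R,[(18,-38,67),(18,-60,67)])
E
```

```text
[586.52477896 139.42071289  84.28590652] [ 0.26042755  0.95181483 -3.36294528] [0.05124087 0.34018459 0.00102942] 14.8
grip_h [ 44.8  -0.2 127.2] edge_h [-14.9  -0.2  68.4] tilt 18.04
[([257.2, 216.4], 0.96)]
[[259.39994646 217.14058456]]
(18, -38, 67) tcp [564. 145.  83.] dp [ 0.001 -0.112 -0.029] ang [ 0.0002 -0.0002  0.0003]
(18, -60, 67) tcp [543. 149.  83.] dp [ 0.001 -0.216 -0.063] ang [ 0.0002 -0.0002  0.0003]
```

No contact; slide under the lip.

>>> step_arm --targets '[{"dp": [0,-0.03,-0.006],"angular": [0,0,0],"fingers": 1},{"dp": [0,-0.07,-0.017],"angular": [0,0,0],"fingers": 1},{"dp": [0,-0.112,-0.029],"angular": [0,0,0],"fingers": 1},{"dp": [0,-0.15,-0.042],"angular": [0,0,0],"fingers": 1},{"dp": [0,-0.19,-0.055],"angular": [0,0,0],"fingers": 1},{"dp": [0,-0.21,-0.061],"angular": [0,0,0],"fingers": 1},{"dp": [0,-0.216,-0.063],"angular": [0,0,0],"fingers": 1},{"dp": [0,-0.216,-0.063],"angular": [0,0,0],"fingers": 1}]'

```text
time: 15.9
tool_pos: [542.3, 149.0, 82.5]
tcp_rot: [162.0, -0.0, 77.6]
ft_force: [0.4, 0.7, -2.7]
finger_gap: 10.6
grip_force: 69.4
```

```bash
python3 - <<'E'
from plan import *
P,R=cur(); s=sense(); print(P,s['ft_force'],s['wrist_torque'],s['time'],s['finger_gap']); where()
rel(P,R,[(14,-60,66),(10,-60,65.5),(7,-60,65),(4,-60,64.5),(2,-60,64),(0,-60,63.5)])
Rp=np.c_[R[:,1],R[:,0],-R[:,2]]; g=P+R@G
for n in('top','scene'):
    snapshot(n); print(n,proj(n,g),[(d['at'],round(d['conf'],2)) for d in pinpoint(n,'cover_grip')[:2]])
E
```

```text
[542.34039276 149.04496195  82.49110742] [ 0.37061338  0.66611154 -2.70828591] [0.06205241 0.28410056 0.02115446] 15.9 10.596782397749369
grip_h [ -0.4  -0.3 125.5] edge_h [-60.2  -0.4  66.6] tilt 18.01
(14, -60, 66) tcp [543. 149.  77.] dp [ 0.001 -0.004  0.029] ang [ 0.0223 -0.0002  0.0004]
(10, -60, 65.5) tcp [544. 149.  71.] dp [ 0.001 -0.009  0.056] ang [ 0.0445 -0.0001  0.0004]
(7, -60, 65) tcp [544. 149.  67.] dp [ 0.001 -0.015  0.077] ang [ 0.0612 -0.0001  0.0004]
(4, -60, 64.5) tcp [544. 149.  63.] dp [ 0.001 -0.022  0.098] ang [ 0.0779 -0.0001  0.0004]
(2, -60, 64) tcp [544. 149.  59.] dp [ 0.001 -0.027  0.112] ang [ 0.089  -0.0001  0.0004]
(0, -60, 63.5) tcp [544. 149.  56.] dp [ 0.001 -0.033  0.126] ang [ 1.001e-01 -1.000e-04  4.000e-04]
top [[240.53443022 156.32305064]] [([242.4, 152.3], 0.97), ([405.0, 240.4], 0.87)]
scene [[257.71374111 212.37184025]] [([254.7, 210.6], 0.71), ([142.7, 139.6], 0.56)]
```

>>> step_arm --targets '[{"dp": [0.015,-0.004,0.029],"angular": [0.022,0,0],"fingers": 1},{"dp": [0.015,-0.009,0.056],"angular": [0.0445,0,0],"fingers": 1},{"dp": [0.015,-0.015,0.077],"angular": [0.061,0,0],"fingers": 1},{"dp": [0.015,-0.022,0.098],"angular": [0.078,0,0],"fingers": 1},{"dp": [0.015,-0.027,0.112],"angular": [0.089,0,0],"fingers": 1},{"dp": [0.015,-0.033,0.126],"angular": [0.1,0,0],"fingers": 1},{"dp": [0.015,-0.033,0.126],"angular": [0.1,0,0],"fingers": 1},{"dp": [0.015,-0.033,0.126],"angular": [0.1,0,0],"fingers": 1}]'

```text
time: 17.1
tool_pos: [544.2, 151.7, 56.3]
tcp_rot: [180.0, 0.0, 77.6]
ft_force: [0.2, 0.3, -3.6]
finger_gap: 10.7
grip_force: 69.3
```

```bash
python3 - <<'E'
from plan import *
P,R=cur(); s=sense(); print(P,s['tcp_rot'],s['ft_force'],s['wrist_torque'],s['time'],s['finger_gap']); where()
im=snapshot('scene'); t=snapshot('top'); w=snapshot('wrist')
o=np.hstack([cv2.resize(im[175:285,200:310],(260,260),interpolation=2),cv2.resize(t[110:220,190:300],(260,260),interpolation=2),cv2.resize(w[80:340,120:400],(280,260))])
cv2.imwrite('pics/pl.png',o)
E
```

```text
[544.24482093 151.65391039  56.31609428] [1.79982970e+02 4.08293906e-03 7.75726030e+01] [ 0.24259048  0.26808003 -3.63737026] [0.02284667 0.02044542 0.00811266] 17.1 10.714219025153621
grip_h [ 14.7   2.7 100.9] edge_h [-60.3   2.6  63.4] tilt 0.02
```

Flat but still hanging free. I lower slowly until it touches.

>>> step_arm --targets '[{"dp": [0,0,0.002],"angular": [0,0,0],"fingers": 1},{"dp": [0,0,0.004],"angular": [0,0,0],"fingers": 1},{"dp": [0,0,0.006],"angular": [0,0,0],"fingers": 1},{"dp": [0,0,0.007],"angular": [0,0,0],"fingers": 1},{"dp": [0,0,0.008],"angular": [0,0,0],"fingers": 1},{"dp": [0,0,0.008],"angular": [0,0,0],"fingers": 1},{"dp": [0,0,0.008],"angular": [0,0,0],"fingers": 1},{"dp": [0,0,0.008],"angular": [0,0,0],"fingers": 1}]'

```text
time: 18.25
tool_pos: [544.3, 151.7, 55.4]
tcp_rot: [180.0, -0.0, 77.6]
ft_force: [-5.0, -1.2, 6.1]
finger_gap: 10.9
grip_force: 70.7
```

It is seated, with about 6 N of contact. I open partway, clear of the lip, then lift.

>>> step_arm --targets '[{"dp": [0,0,0],"angular": [0,0,0],"fingers": 0.68},{"dp": [0,0,0],"angular": [0,0,0],"fingers": 0.68},{"dp": [0,0,0],"angular": [0,0,0],"fingers": 0.68},{"dp": [0,0,0],"angular": [0,0,0],"fingers": 0.68},{"dp": [0,0,-0.05],"angular": [0,0,0],"fingers": 0.68},{"dp": [0,0,-0.15],"angular": [0,0,0],"fingers": 0.68},{"dp": [0,0,-0.35],"angular": [0,0,0],"fingers": 0.68},{"dp": [0,0,-0.6],"angular": [0,0,0],"fingers": 0.68}]'

```text
time: 19.25
tool_pos: [543.9, 151.5, 176.7]
tcp_rot: [-180.0, 0.0, 77.6]
ft_force: [0.6, 0.9, 0.8]
finger_gap: 27.3
grip_force: 0.0
```

>>> step_arm --targets '[{"dp": [0,0,-0.15],"angular": [0,0,0],"fingers": 0.68},{"dp": [-0.1,0,-0.3],"angular": [0,0,0],"fingers": 0.68},{"dp": [-0.2,-0.2,-0.3],"angular": [0,0,0],"fingers": 0.68},{"dp": [-0.35,-0.35,-0.3],"angular": [0,0,0],"fingers": 0.68},{"dp": [-0.5,-0.4,-0.3],"angular": [0,0,0],"fingers": 0.68},{"dp": [-0.6,-0.4,-0.3],"angular": [0,0,0],"fingers": 0.68},{"dp": [-0.6,-0.4,-0.3],"angular": [0,0,0],"fingers": 0.68},{"dp": [-0.6,-0.4,-0.3],"angular": [0,0,0],"fingers": 0.68}]'

```text
time: 20.25
tool_pos: [440.8, 52.0, 235.8]
tcp_rot: [179.9, -0.0, 77.6]
ft_force: [0.3, -0.3, -0.3]
finger_gap: 27.1
grip_force: 0.0
```

```bash
python3 - <<'E'
from plan import *
s=sense(); print(s['time'],s['tool_pos'],s['ft_force'])
o=[]
X=np.array([[15,0,100],[15,-30,100],[15,30,100],[-36,-55,65],[-36,55,65],[60,-55,77],[60,55,77]],float)@RH.T+H
for n,c in(('top',(242,158)),('scene',(258,222))):
    im=snapshot(n)
    for l,h in(('cover_grip',[15,0,100]),('small_grip',None)):
        for d in pinpoint(n,l)[:3]:
            w=onz(n,d['at'],100 if h else 40); print(n,l,round(d['conf'],2),w.round(),(RH.T@(w-H)).round(1) if h else '')
    b=cv2.resize(im,None,fx=4,fy=4,interpolation=2)
    for q in proj(n,X)*4+1.5: cv2.circle(b,tuple(int(v) for v in q),2,(0,0,255),-1)
    x,y=c[0]*4-200,c[1]*4-180; o.append(b[y:y+360,x:x+400])
cv2.imwrite('pics/end.png',np.hstack(o))
E
```

```text
20.25 [440.79539732  52.00263186 235.84633522] [ 0.28021973 -0.26219941 -0.28869948]
top cover_grip 0.94 [ 293. -288.  100.] [-137. -479.  100.]
top cover_grip 0.58 [544. 148. 100.] [ 13.5   0.6 100. ]
scene cover_grip 0.85 [ 336. -280.  100.] [ -96.8 -462.   100. ]
scene cover_grip 0.76 [536. 141. 100.] [  6.8  -7.7 100. ]
scene cover_grip 0.6 [498. 170. 100.] [-35.7  12.6 100. ]
scene small_grip 0.64 [514. -97.  40.]
```

View pics/end.png

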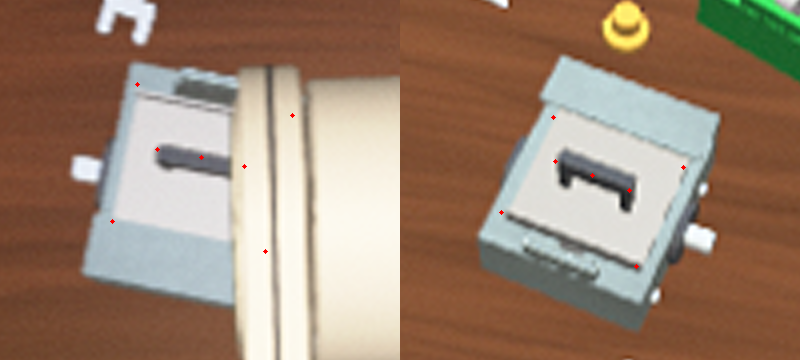

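The final picture shows the plate flat and square. Its plain edge is under the lip, its turned-up edge (507,214)–(638,268) sits behind the tab, and the handle is within a few mm of predicted. The small plate has not moved.

```bash
python3 -c "
from bench import *
print(hand_in())"
```

```text
the job is handed in; nothing more can be done
None
```

I handed the job in at about 20 s of robot time: the last pictures show the larger plate flat and centred on the gearbox seat, with its plain edge under the lip, the gripper clear and the smaller plate where it lay; `hand_in()` returned no verdict.

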